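# Swing the bench magnifier over the ring

## Robot

A 6-joint arm with a two-finger parallel gripper is mounted at the origin on the work surface. World frame = base frame: x ahead of the robot, y to its left, z up, the work surface at z = 0. Lengths are in m, angles in rad, forces in N, time in s.
With the tool pointing down it reaches from about 0.35 to 0.775 m from the base axis. Payload 5.5 kg.
Tool frame: the origin (TCP) lies on the centre line of the jaws, within the pads' length; the fingertips stand 11 mm ahead of it and the grasp point (between the pads) lies 8 mm behind it; z points along the fingers, y is the line along which they close (so a half turn about z gives the same grasp; the last joint's range is limited). The gripper opens to 85 mm and grips with 20 to 120 N. Pads are 22 mm wide; open, the fingers measure 114 mm over their backs; the gripper's body (76 mm by 85 mm) begins 54 mm behind the grasp point. The pads swing forward as they close: fully open they stand 13 mm farther back than shut.
Start: joints at [-1.397, 0.313, 0.046, 1.304, 0, 1.431], TCP at [0.177, -0.547, 0.242] pointing down, gripper open.
Joint ranges: [-2.76, 2.76], [-0.86, 1.69], [-1.03, 1.26], [-2.2, 2.34], [-1.47, 1.5], [-3.14, 3.14]. Speed limits (rad/s): [2.57, 2.57, 3.14, 3.14, 3.14, 3.14].

## Interface

Orientations are given as a unit quaternion [w, x, y, z].
In Python, from workcell import env, viewer, order, models gives the robot as it stands.
- The arm moves only by the tool drive_tool, never from a script. Its argument "series" is a list that holds one entry, the list of rows, each a list of 6 numbers: the shift along the tool's x, y, z each as a share of 120 mm, from -1 to 1, then the turn, a rotation vector about the tool's x, y, z each as a share of 180 degrees, from -1 to 1. A call has 1 to 20 rows; each row shifts and turns the commanded pose from where the row before left it, along the tool's axes as they then stand; what a row does not reach is not made up. A row lasts 1/8 s, in which the tool goes at most 62.5 mm and 10.7 degrees, less where a joint would pass 70% of its speed; a pose out of reach is approached as far as the arm can. A call with a number of a shift or a turn outside -1 to 1 is refused whole. A call with a gripper value outside its range is refused whole. "jaw" is the opening, from -1 (shut) to 1 (fully open), set as the call begins (left out, the last holds). The fingers move at their own pace and stop on an object; "grip_force" is the grip in N (left out, the last holds). Time passes only in rows, so rows that do not move let the fingers close. It gives the time, the measured TCP pose, the force, the opening and the grip force at its end, in the units of the state.
- env.get_state(): the state, without advancing time (a new reading comes with each control period).
- viewer.read_camera(name): name is "scene" or "top"; returns the picture (480x640x3 uint8, red, green, blue); there is no depth.
- viewer.camera_info(name): a dict with "intrinsics" (3x3 intrinsics, pixels), "D" ([k1, k2, p1, p2, k3] as OpenCV has them; the pictures are not rectified), "R" (3x3) and "t" (3): a world point X has camera coordinates R X + t. Camera axes: x right, y down, z forward; pixel columns grow to the right and rows downward; lengths in m; the calibration is good to about 2 mm. A picture is of the moment at which its call begins. camera_info takes no time and is no camera call.
- order.hand_in(): hands the job in; it is judged then, once.
Trained networks look in the newest picture that a camera, given by its name, has taken for a name from the list of things; names that differ only in an ending like _2 or _b are one class to them, and where a whole thing is asked for, a point or a joint stands for the part that bears it (a point fixed in the world has none). Each returns a list of dicts, best first, with "score" (0 to 1); they miss things now and then, are a little off and sometimes report something else, mostly with a low value. They report only what shows in the picture. A call takes as long as a camera call.
- models.silhouettes(label, camera): "region" (480x640 bool, what is visible of it) and "location" ([column, row] in pixels, amid what is visible of it).
The state is a dict: "clock": time; "joint_pos": joint angles; "qvel": joint speeds; "tau": joint torques, N m; "tcp_pos": TCP position; "orientation": TCP orientation; "wrist_force": force on the tool from outside, world axes, zero at the start; "ft_torque": the same for the moment, N m; "finger_gap": finger opening in m; "grip_force": force on a finger pad.
Only numpy, scipy, OpenCV 4.12 (cv2) and the standard library are available. Lean on these libraries where they do the work, as an engineer would, in place of code of your own. Each camera call takes 0.05 s, during which the arm holds its last target. There are 200 camera calls.

## Task

Swing the heavy magnifier boom round to the ring held on the work arm, so that the lens stops centred above the ring, then let go and see it stand there, still and untouched, for four seconds before you finish. Move it only by its two spring buffers (push from one side, brake from the other); do not touch its housing or arm, push gently, do not let it swing fast or run into its end stops, and leave the ring's work arm and the things on the bench as they are.

Things in the scene. Friction and masses are not known exactly. Their poses are not given: they have to be found in the camera images.
- stand: Heavy steel stand fixed to the bench: a 130 mm round foot and a vertical post 210 mm tall, 48 mm wide at the top. Origin on the post's axis at bench level. With the boom at joint value 0 the boom points along the stand's own -x axis (towards the robot). Boom arm: grey, 44 mm wide, 40 mm tall.
- boom (a joint): Angle of the magnifier boom about the vertical post, rad. 0: along the stand's -x; positive turns counter-clockwise from above, so that the lens moves to the stand's -y (robot's right). End stops at -0.9 and 0.9: stay 0.05 rad clear of them, and below 0.8 rad/s. It starts at rest at a negative angle (lens to the left); the ring is at a positive one. For its inertia and drag see the lens.
- lens (a point): Centre of the magnifier's lens housing, 300 mm from the post axis, 155 mm above the bench. White box 116 mm along the boom, 100 across, 60 tall (125 to 187 mm above the bench), round lens on top. The boom coasts on ball bearings: inertia about the post nominally 0.19 kg m2 (2.1 kg felt at the lens), hidden variation up to a third; viscous drag 0.006 N m s/rad, dry friction 0.0006 N m.
- buffer_left (a joint): How far the left spring buffer is pushed in, m: 0 out, 0.045 fully in. Black rubber block 100 mm along the boom, 46 mm tall (132 to 178 mm above the bench), sticking out 50 mm from the housing's left (+y) side. Spring 12 N/m, nearly undamped: it throws the boom back rather than absorbing its motion. Pushing it turns the boom to larger angles.
- buffer_left_face (a point): Centre of the left buffer's outer face: 300 mm along the boom from the post axis and, when out, 100 mm to the left of the boom's centre line, 155 mm above the bench.
- buffer_right (a joint): The same for the right buffer, on the other side of the housing. Pushing it turns the boom to smaller angles and so brakes a boom that swings to the right.
- buffer_right_face (a point): Centre of the right buffer's outer face: when out, 100 mm to the right of the boom's centre line, 155 mm above the bench.
- ring (a point): The brass finger ring, 26 mm across, held upright in a wooden clamp at the end of the flat aluminium work arm, which swivels stiffly on the same post below the boom. This point is the middle of the ring, 300 mm from the post axis, 95 mm above the bench; the ring's top is 105 mm above the bench. The work arm is 26 mm wide with its top 70 mm above the bench.
- bench_block: Loose steel block, 65 x 65 x 20 mm, origin under its centre.
- graver: Loose graver (like a screwdriver), 130 mm long, lying on the bench, origin under its middle.
- bur_stand: Loose round dark wooden block, 70 mm across, 30 mm tall, origin under its centre.
- dish: Loose white dish, 70 mm across, 22 mm tall, origin under its centre.
- polish_jar: Loose amber jar, 54 mm across, 50 mm tall, origin under its centre.
- mallet: Loose bench hammer, 220 mm long, lying on the bench, origin near its middle.
- bangle: Loose brass bangle, 66 mm across, 12 mm tall, lying flat, origin under its centre.

How it is judged:
On the way:
1. The lens comes to rest above the ring and stays, with nothing touching the magnifier (horizontal distance between lens and ring below 0.03 m and velocity of joint boom between -0.02 and 0.02 rad/s and contact force between each of the arm, the fingers and stand below 0.1 N), for 3 s.
At the end, for the whole second after the job is handed in: The lens centre is within 30 mm (0.1 rad of swing) of the ring, seen from above, the boom turns slower than 0.02 rad/s (6 mm/s at the lens), both buffers are out, and the ring has not been moved. It must have stood so, untouched, for 3 s (horizontal distance between lens and ring below 0.03 m and velocity of joint boom between -0.02 and 0.02 rad/s and distance of ring from where it was at the start of the episode below 0.01 m and value of joint each of buffer_left, buffer_right below 0.01 m).
It fails at once if The boom runs to within 0.05 rad of an end stop or swings faster than 0.8 rad/s (value of joint boom above 0.85 rad or value of joint boom below -0.85 rad or velocity of joint boom above 0.8 rad/s or velocity of joint boom below -0.8 rad/s).
It fails at once if The robot touches the magnifier or its stand anywhere but on the buffers ((contact force between the arm and stand above 1 N and contact force between the arm and buffer_left below 0.3 N and contact force between the arm and buffer_right below 0.3 N) or (contact force between the fingers and stand above 1 N and contact force between the fingers and buffer_left below 0.3 N and contact force between the fingers and buffer_right below 0.3 N)).
It fails at once if The magnifier is pushed hard (over 6 N) (contact force between any of the arm, the fingers and stand above 6 N).
It fails at once if The ring's work arm is moved (distance of ring from where it was at the start of the episode above 0.015 m).
It fails at once if A thing on the bench is disturbed (distance of any of bench_block, graver, bur_stand, dish, polish_jar, mallet, bangle from where it was at the start of the episode above 0.03 m).
It also fails if it takes over 43 s, if anything falls off the work surface, if the arm or the gripper's body presses on something with over 40 N, if the wrist force passes 120 N, or if a joint passes its speed limit or range.

## Working session

There is one attempt and no reset: what is moved stays moved. The work goes in short steps, Python scripts to look and compute and a tool call to move; the robot and the scene stay as the last step left them, time stands still between calls to the robot, and variables do not carry over. Pictures are saved under pics/ and viewed, at most 10 in all, crops included, and the job is handed in when it is done.

Besides the shell and the picture viewer there is one more tool, called after ">>>" in YAML: its name, and indented under it one key for each argument. drive_tool: Moves the arm, as the interface text tells. Its arguments: {"type":"object","properties":{"series":{"type":"array"},"jaw":{"type":"number"},"grip_force":{"type":"number"}},"required":["series"]}

```bash
mkdir -p pics; cat > h.py <<'E'
import numpy as np, cv2
from workcell import env, viewer, order, models
def ray(cam,px):
    c=viewer.camera_info(cam);R=np.array(c["R"]);t=np.array(c["t"])
    u=cv2.undistortPoints(np.array(px,float).reshape(-1,1,2),np.array(c["intrinsics"]),np.array(c["D"])).reshape(-1,2)
    d=np.c_[u,np.ones(len(u))]@R
    return -R.T@t,d
def atz(cam,px,z):
    o,d=ray(cam,px); return (o+d*((z-o[2])/d[:,2])[:,None])
def save(cam,name):
    im=viewer.read_camera(cam); cv2.imwrite("pics/"+name,im[:,:,::-1]); return im
E
python3 - <<'E'
from h import *
s=env.get_state();print(s["clock"],s["tcp_pos"],s["orientation"])
for c in("top","scene"):
    save(c,c+"0.png")
    print(c,"campos",ray(c,[[320,240]])[0])
    for l,z in [("stand",.21),("lens",.187),("buffer_left",.178),("buffer_right",.178),("ring",.095),("bench_block",.02),("graver",.01),("bur_stand",.03),("dish",.022),("polish_jar",.05),("mallet",.02),("bangle",.012)]:
        for r in models.silhouettes(l,c)[:2]:
            print(l,round(r["score"],2),np.round(r["location"]),atz(c,[r["location"]],z)[0].round(3)[:2],r["region"].sum())
print(env.get_state()["clock"])
E
```

```text
0.0 [ 0.177389   -0.54642752  0.24142414] [-9.04362482e-04  9.87717519e-01  1.56247508e-01 -1.95982077e-05]
top campos [ 0.39999503 -0.05756066  1.30783791]
stand 0.57 [243. 212.] [0.583 0.067] 12660
lens 0.85 [230. 220.] [0.572 0.094] 9359
buffer_left 0.74 [170. 216.] [0.58  0.207] 1331
buffer_right 0.67 [240. 262.] [0.494 0.075] 1556
ring 0.85 [327. 207.] [ 0.614 -0.09 ] 2023
bench_block 0.63 [251. 278.] [0.472 0.068] 132
graver 0.77 [302. 337.] [ 0.35  -0.041] 466
bur_stand 0.86 [147. 230.] [0.573 0.29 ] 320
dish 0.91 [399. 329.] [ 0.367 -0.245] 798
polish_jar 0.77 [461. 236.] [ 0.563 -0.37 ] 562
mallet 0.69 [136. 357.] [0.306 0.305] 1886
bangle 0.71 [340. 280.] [ 0.47  -0.121] 136
bangle 0.44 [226. 222.] [0.593 0.125] 9418
scene campos [ 1.37116203 -0.32749226  0.81368797]
stand 0.66 [389. 285.] [ 0.786 -0.013] 11724
stand 0.27 [369. 260.] [ 0.716 -0.021] 576
lens 0.7 [398. 225.] [0.603 0.087] 6116
lens 0.69 [323. 293.] [ 0.752 -0.12 ] 1593
buffer_left 0.93 [441. 224.] [0.612 0.183] 957
buffer_left 0.65 [371. 209.] [0.523 0.061] 894
buffer_right 0.58 [374. 209.] [0.524 0.066] 907
ring 0.74 [321. 292.] [ 0.657 -0.093] 1637
bench_block 0.58 [369. 256.] [0.496 0.08 ] 571
bench_block 0.58 [318. 291.] [ 0.58  -0.074] 1800
graver 0.7 [305. 234.] [ 0.358 -0.042] 258
bur_stand 0.84 [456. 268.] [0.601 0.253] 644
bur_stand 0.26 [227. 247.] [ 0.382 -0.244] 403
dish 0.9 [229. 249.] [ 0.383 -0.241] 392
polish_jar 0.92 [177. 313.] [ 0.592 -0.375] 732
polish_jar 0.16 [440. 225.] [0.463 0.281] 963
mallet 0.63 [441. 199.] [0.316 0.366] 96
1.3
```

View pics/top0.png

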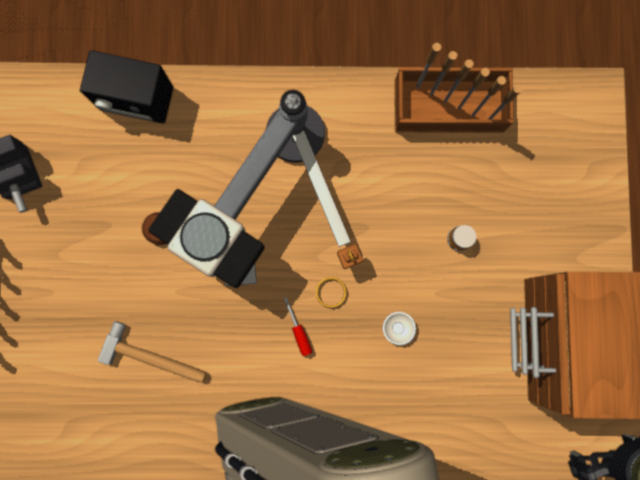

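View pics/scene0.png

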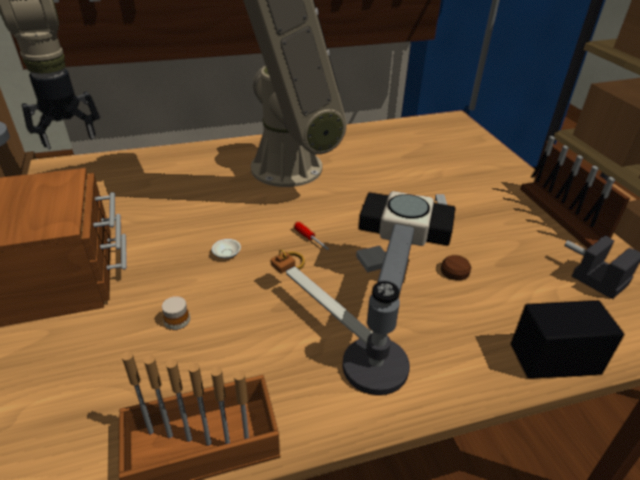

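The top view shows the post top at about (292,101), the lens disc at (206,237) and the ring clamp at (350,255). The scene view shows the same layout, with the arm parked clear on the robot's right. Next I locate the post, boom and ring accurately.

```bash
python3 - <<'E'
from h import *
print("post top",atz("top",[[292,101]],.21), "foot",atz("top",[[299,133]],.012))
im=cv2.imread("pics/top0.png")
g=cv2.cvtColor(im,cv2.COLOR_BGR2GRAY)
c=cv2.HoughCircles(g[200:275,160:255],cv2.HOUGH_GRADIENT,1,50,param1=100,param2=15,minRadius=18,maxRadius=32);print(c)
L=c[0][0][:2]+[160,200]; print("lens",L,atz("top",[L],.187))
print("ringtop guess",atz("top",[[350,253]],.1))
ims=cv2.imread("pics/scene0.png")
print("scene post",atz("scene",[[386,292]],.21), "foot",atz("scene",[[376,365]],.012),"lens",atz("scene",[[409,206]],.187),"ring",atz("scene",[[282,258]],.095))
a=cv2.resize(im[230:275,325:375],None,fx=8,fy=8,interpolation=cv2.INTER_CUBIC)
b=cv2.resize(ims[235:285,255:315],(432,360),interpolation=cv2.INTER_CUBIC)
d=cv2.resize(im[85:165,260:330],(350,400),interpolation=cv2.INTER_CUBIC)
H=np.zeros((400,400+432+350,3),np.uint8)
H[:360,:400]=a;H[:360,400:832]=b;H[:,832:]=d
cv2.imwrite("pics/crop.png",cv2.resize(H,None,fx=.67,fy=.67))
E
```

```text
post top [[ 0.79236252 -0.02013478  0.21      ]] foot [[ 0.79136361 -0.02946669  0.012     ]]
[[[43.5 36.5 21.2]]]
lens [203.5 236.5] [[0.5397529 0.1419599 0.187    ]]
ringtop guess [[ 0.51983854 -0.13582023  0.1       ]]
scene post [[ 0.80174564 -0.02451762  0.21      ]] foot [[ 0.7976899  -0.02253815  0.012     ]] lens [[0.54453677 0.13910577 0.187     ]] ring [[ 0.53434874 -0.14300523  0.095     ]]
```

View pics/crop.png

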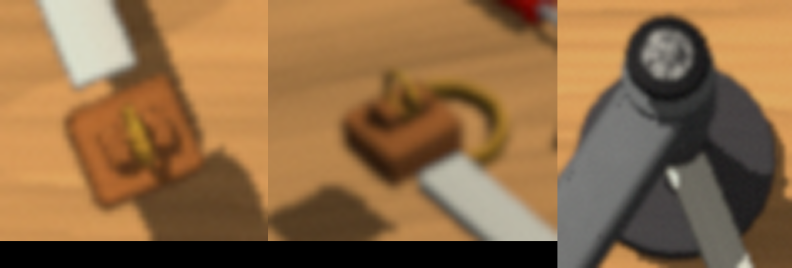

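The crops show the ring end-on in the top view at about (351,255.5) and in the scene view at about (282,254). The post cap centre is at about (292.8,100.5) in the top view. Next I build the angle tracker.

```bash
cat >> h.py <<'E'
P=np.array([.795,-.0235]); TH=np.arange(-1.2,1.2,.004); RR=np.arange(.20,.37,.002)
def uv(cam,X):
    c=viewer.camera_info(cam);R=np.array(c["R"])
    return cv2.projectPoints(np.array(X,float),cv2.Rodrigues(R)[0],np.array(c["t"]),np.array(c["intrinsics"]),np.array(c["D"]))[0].reshape(-1,2)
def polar(cam,im,z=.187):   # world angle: direction (-cos,-sin)
    T,r=np.meshgrid(TH,RR)
    X=np.stack([P[0]-r*np.cos(T),P[1]-r*np.sin(T),0*T+z],-1).reshape(-1,3)
    m=uv(cam,X).astype(np.float32).reshape(*T.shape,2)
    return cv2.remap(im,m[...,0],m[...,1],cv2.INTER_LINEAR)
W=45
def track(cam,im,ref,q0):
    i0=int(round((q0-TH[0])/.004)); t=polar(cam,ref)[:,i0-W:i0+W+1]
    s=cv2.matchTemplate(polar(cam,im),t,cv2.TM_CCOEFF_NORMED)[0]; k=int(s.argmax())
    a,b,c=s[k-1:k+2] if 0<k<len(s)-1 else (0,1,0)
    return TH[k+W]+.004*.5*(a-c)/(a-2*b+c), s[k]
Q0=-.575
def look(n=1,name=None):
    for _ in range(n):
        for cam in("top","scene"):
            t=env.get_state()["clock"]; im=viewer.read_camera(cam)
            ref=cv2.imread(f"pics/{cam}0.png")[:,:,::-1].copy()
            q,s=track(cam,im,ref,Q0); print(cam,"t %.3f q %.4f score %.3f"%(t,q,s))
            if name: cv2.imwrite(f"pics/{cam}_{name}.png",im[:,:,::-1])
    s=env.get_state(); print("t %.3f tcp"%s["clock"],np.round(s["tcp_pos"],4),"F",np.round(s["wrist_force"],2))
E
python3 - <<'E'
from h import *
from scipy.optimize import least_squares as LS
ob={"top":[351,255.5],"scene":[282,254]}
f=lambda X:np.r_[tuple(uv(c,[X])[0]-ob[c] for c in ob)]
r=LS(f,[.52,-.135,.1]);print("ring",r.x,f(r.x))
f=lambda X:np.r_[uv("top",[X])[0]-[292.8,100.5],uv("scene",[X])[0]-[386,292]]
r2=LS(f,[.795,-.02,.2]);print("post",r2.x,f(r2.x))
d=r.x[:2]-P;print("ring r, ang",np.hypot(*d),np.arctan2(-d[1],-d[0]))
for c,L in(("top",(204.5,236.7)),("scene",(409,206))):
    d=atz(c,[L],.187)[0][:2]-P;print("lens",np.hypot(*d),np.arctan2(-d[1],-d[0]))
look()
E
```

```text
ring [ 0.51573019 -0.13853305  0.0903859 ] [0.03342602 0.00867131 0.03758427 0.000814  ]
post [ 0.79566429 -0.02134122  0.20356245] [-0.03255256 -0.01245919 -0.03166996  0.00231456]
ring r, ang 0.30203349357576054 0.39072826092655366
lens 0.30347835237856813 -0.5693503630197096
lens 0.2986175930485236 -0.5758267878947885
top t 1.300 q -0.5760 score 1.000
scene t 1.350 q -0.5760 score 1.000
t 1.400 tcp [ 0.1775 -0.547   0.2423] F [ 0.26 -0.25  0.36]
```

>>> drive_tool:
  series:
    - [[0,0,0,0,0,-0.054],[0,0,0,0,0,-0.054],[0,0,0,0,0,-0.054],[0,0,0,0,0,-0.054],[0,0,0,0,0,-0.054],[0.5,0.047,0,0,0,0],[0.5,0.047,0,0,0,0],[0.5,0.047,0,0,0,0],[0.5,0.047,0,0,0,0],[0.5,0.047,0,0,0,0],[0.5,0.047,0,0,0,0],[0.5,0.047,0,0,0,0],[0.5,0.047,0,0,0,0],[0.5,0.047,0,0,0,0],[0.5,0.047,0,0,0,0],[0.5,0.047,0,0,0,0],[0.5,0.047,0,0,0,0],[0.5,0.047,0,0,0,0],[0.5,0.047,0,0,0,0],[0.5,0.047,0,0,0,0]]
  jaw: -1

```text
clock: 3.9
tcp_pos: [0.6137, 0.2472, 0.2424]
orientation: [0.0, 0.836, 0.549, 0.0]
wrist_force: [1.4, -0.4, 0.7]
finger_gap: -0.0001
grip_force: 0.0
```

>>> drive_tool:
  series:
    - [[0.05,0,0.24,0,0,0],[0,0,0.24,0,0,0],[0,0,0.24,0,0,0],[-0.042,-0.005,0,0,0,0],[-0.042,-0.005,0,0,0,0],[-0.042,-0.005,0,0,0,0],[-0.042,-0.005,0,0,0,0],[-0.042,-0.005,0,0,0,0],[-0.042,-0.005,0,0,0,0],[-0.042,-0.005,0,0,0,0],[-0.042,-0.005,0,0,0,0],[-0.042,-0.005,0,0,0,0],[-0.042,-0.005,0,0,0,0]]

```text
clock: 5.52
tcp_pos: [0.5895, 0.2066, 0.1558]
orientation: [0.0, 0.836, 0.549, -0.0]
wrist_force: [1.4, -0.1, -0.4]
finger_gap: 0.0001
grip_force: 0.1
```

```bash
python3 -c "
from h import *
look(1,'a')"
```

```text
top t 5.525 q -0.5390 score 0.849
scene t 5.575 q -0.5296 score 0.826
t 5.625 tcp [0.5894 0.2064 0.1559] F [-0.61  0.57  0.62]
```

View pics/scene_a.png

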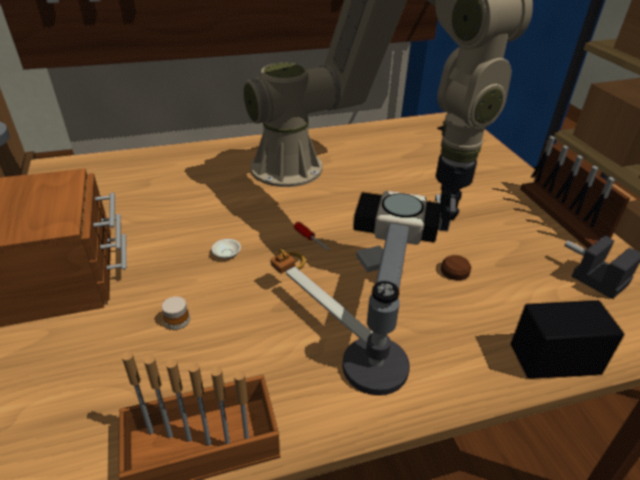

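The scene view shows the gripper at about (450,205) pressing the left buffer. The boom has started turning and the view is clear, so I carry on pushing.

>>> drive_tool:
  series:
    - [[-0.042,-0.003,0,0,0,0],[-0.042,-0.003,0,0,0,0],[-0.042,-0.002,0,0,0,0],[-0.042,-0.002,0,0,0,0],[-0.042,-0.001,0,0,0,0],[-0.042,0,0,0,0,0],[-0.042,0,0,0,0,0],[-0.02,0,0,0,0,0]]

```text
clock: 6.62
tcp_pos: [0.5734, 0.1725, 0.1559]
orientation: [0.0, 0.836, 0.549, -0.0]
wrist_force: [0.3, 0.8, -0.4]
finger_gap: -0.0
grip_force: 0.0
```

```bash
python3 -c "
from h import *
look(2)"
```

```text
top t 6.625 q -0.3155 score 0.766
scene t 6.675 q -0.2930 score 0.776
top t 6.725 q -0.2927 score 0.759
scene t 6.775 q -0.2697 score 0.780
t 6.825 tcp [0.5735 0.1728 0.1559] F [0.73 0.28 0.28]
```

>>> drive_tool:
  series:
    - [[0,0,-0.36,0,0,-0.0555],[0,0,-0.36,0,0,-0.0555],[0,0,0,0,0,-0.0555],[0,0,0,0,0,-0.0555],[-0.445,-0.178,0,0,0,0],[-0.445,-0.178,0,0,0,0],[-0.445,-0.178,0,0,0,0],[-0.445,-0.178,0,0,0,0],[-0.445,-0.178,0,0,0,0],[-0.445,-0.178,0,0,0,0],[-0.445,-0.178,0,0,0,0],[0,0,0.36,0,0,0],[0,0,0.36,0,0,0]]

```text
clock: 8.45
tcp_pos: [0.5369, -0.2296, 0.1553]
orientation: [0.001, 0.599, 0.801, 0.0]
wrist_force: [-0.0, 0.6, -0.3]
finger_gap: -0.0
grip_force: 0.0
```

```bash
python3 -c "
from h import *
look(2,'b')"
```

```text
top t 8.450 q 0.0858 score 0.810
scene t 8.500 q 0.1146 score 0.875
top t 8.550 q 0.1076 score 0.808
scene t 8.600 q 0.1363 score 0.872
t 8.650 tcp [ 0.5364 -0.2278  0.1561] F [ 0.69 -0.81 -0.33]
```

>>> drive_tool:
  series:
    - [[0.125,0,0,0,0,0],[0.125,0,0,0,0,0],[-0.033,-0.001,0,0,0,0],[-0.033,-0.001,0,0,0,0],[-0.033,-0.001,0,0,0,0],[-0.033,0,0,0,0,0],[-0.033,0,0,0,0,0],[-0.033,0.001,0,0,0,0],[-0.033,0.001,0,0,0,0],[-0.033,0.001,0,0,0,0],[-0.033,0.002,0,0,0,0],[-0.033,0.002,0,0,0,0],[-0.033,0.002,0,0,0,0],[-0.033,0.003,0,0,0,0],[-0.033,0.003,0,0,0,0],[-0.033,0.003,0,0,0,0]]

```text
clock: 10.65
tcp_pos: [0.5456, -0.2521, 0.1559]
orientation: [-0.0, 0.598, 0.801, -0.0]
wrist_force: [0.4, 0.1, 0.8]
finger_gap: -0.0004
grip_force: 0.0
```

```bash
python3 -c "
from h import *
look(2,'c')"
```

```text
top t 10.650 q 0.3791 score 0.744
scene t 10.700 q 0.4015 score 0.833
top t 10.750 q 0.3790 score 0.745
scene t 10.800 q 0.4014 score 0.833
t 10.850 tcp [ 0.5455 -0.252   0.1558] F [ 0.88 -0.13 -0.41]
```

View pics/top_c.png

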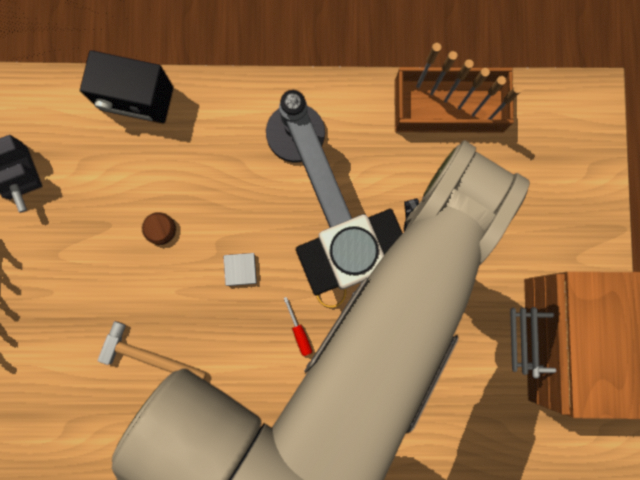

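The top view shows the lens at about (354,250), standing directly over the ring with the gripper just beside the right buffer. The boom is at rest, so I back off and lift clear.

>>> drive_tool:
  series:
    - [[-0.15,0,0,0,0,0],[-0.4,0,0,0,0,0],[-0.2,0,-0.3,0,0,0],[0,0,-0.3,0,0,0],[0,0,0,0,0,0],[0,0,0,0,0,0],[0,0,0,0,0,0],[0,0,0,0,0,0]]

```text
clock: 11.85
tcp_pos: [0.5708, -0.3378, 0.2268]
orientation: [-0.001, 0.598, 0.802, -0.0]
wrist_force: [-0.4, -0.5, 0.4]
finger_gap: 0.0
grip_force: 0.0
```

```bash
python3 -c "
from h import *
look(2,'d')"
```

```text
top t 11.850 q 0.3793 score 0.796
scene t 11.900 q 0.4018 score 0.835
top t 11.950 q 0.3793 score 0.796
scene t 12.000 q 0.4018 score 0.835
t 12.050 tcp [ 0.5711 -0.338   0.2276] F [ 0.66 -0.55  0.18]
```

It's standing still. I wait more than four seconds with the arm clear.

>>> drive_tool:
  series:
    - [[0,0,0,0,0,0],[0,0,0,0,0,0],[0,0,0,0,0,0],[0,0,0,0,0,0],[0,0,0,0,0,0],[0,0,0,0,0,0],[0,0,0,0,0,0],[0,0,0,0,0,0],[0,0,0,0,0,0],[0,0,0,0,0,0],[0,0,0,0,0,0],[0,0,0,0,0,0],[0,0,0,0,0,0],[0,0,0,0,0,0],[0,0,0,0,0,0],[0,0,0,0,0,0],[0,0,0,0,0,0],[0,0,0,0,0,0],[0,0,0,0,0,0],[0,0,0,0,0,0]]

```text
clock: 14.55
tcp_pos: [0.5712, -0.3382, 0.2279]
orientation: [0.0, 0.598, 0.801, -0.0]
wrist_force: [-0.1, -0.0, -0.5]
finger_gap: 0.0
grip_force: 0.0
```

>>> drive_tool:
  series:
    - [[0,0,0,0,0,0],[0,0,0,0,0,0],[0,0,0,0,0,0],[0,0,0,0,0,0],[0,0,0,0,0,0],[0,0,0,0,0,0],[0,0,0,0,0,0],[0,0,0,0,0,0],[0,0,0,0,0,0],[0,0,0,0,0,0],[0,0,0,0,0,0],[0,0,0,0,0,0],[0,0,0,0,0,0],[0,0,0,0,0,0],[0,0,0,0,0,0],[0,0,0,0,0,0],[0,0,0,0,0,0],[0,0,0,0,0,0],[0,0,0,0,0,0],[0,0,0,0,0,0]]

```text
clock: 17.05
tcp_pos: [0.5712, -0.3382, 0.2279]
orientation: [0.0, 0.598, 0.801, -0.0]
wrist_force: [-0.3, 0.1, 0.5]
finger_gap: -0.0001
grip_force: 0.0
```

```bash
python3 -c "
from h import *
look(1,'e')"
```

```text
top t 17.050 q 0.3793 score 0.796
scene t 17.100 q 0.4018 score 0.835
t 17.150 tcp [ 0.5712 -0.3382  0.2279] F [ 0.16 -0.62 -0.23]
```

View pics/scene_e.png

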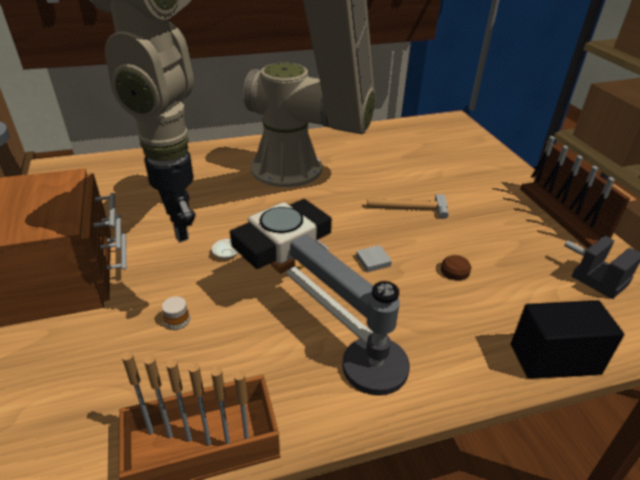

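The scene view shows the lens at about (282,218), standing over the ring clamp at (283,262). The arm is clear at (182,215), both buffers are out and nothing on the bench has moved.

```bash
python3 -c "
from h import *
print(order.hand_in())"
```

```text
the job is handed in; nothing more can be done
None
```

The lens stopped above the ring (boom measured at 0.38–0.40 rad, ring at 0.39) and stood still with the arm clear for about 5 s; I handed the job in at about 17 s of the 43 s limit, and no verdict was returned.

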